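# Turn the tasting row round for the guest

## Robot

A 7-joint arm with a two-finger parallel gripper is mounted at the origin on the work surface. World frame = base frame: x ahead of the robot, y to its left, z up, the work surface at z = 0. Lengths are in mm, angles in rad, forces in N, time in s.
With the tool pointing down it reaches from about 425 to 825 mm from the base axis. Payload 3.6 kg.
Tool frame: the origin (TCP) lies at the very end of the fingers, on their centre line; the grasp point (between the pads) lies 19 mm behind it (bot.hold_point_z is the distance from the TCP to the grasp point, in mm); z points along the fingers, y is the line along which they close (so a half turn about z gives the same grasp; the last joint's range is limited). The gripper opens to 85 mm and grips with 20 to 120 N. Pads are 22 mm wide; open, the fingers measure 114 mm over their backs; the gripper's body (76 mm by 85 mm) begins 54 mm behind the grasp point. The pads swing forward as they close: fully open they stand 13 mm farther back than shut.
Start: joints at [-1.347, 0.615, -0.013, 1.423, 0.008, 1.103, -0.04], TCP at [161.284, 629.643, 231.297] pointing down, gripper open.
Joint ranges: [-3.12, 3.12], [-0.3, 2.06], [-1.34, 1.32], [0.26, 2.42], [-1.36, 4.5], [0.01, 1.98], [-2.84, 2.84]. Speed limits (rad/s): [2.79, 2.79, 3.14, 3.14, 3.14, 3.14, 3.14].

## Interface

Orientations are given as a unit quaternion [w, x, y, z].
In Python, from station import bot gives the robot as it stands.
- The arm moves only by the tool play_rows, never from a script. Its argument "commands" is one flat list of numbers, 7 for each row, row after row: the shift along the tool's x, y, z in mm, then the turn, a rotation vector about the tool's x, y, z in degrees, then the opening, from 0 (shut) to 1 (fully open). A call has 1 to 10 rows; each row shifts and turns the commanded pose from where the row before left it, along the tool's axes as they then stand; what a row does not reach is not made up. A row lasts 1/8 s, in which the tool goes at most 62.5 mm and 10.7 degrees, less where a joint would pass 70% of its speed; a pose out of reach is approached as far as the arm can. A call is refused whole if a number of a shift passes 62.5 or a number of a turn 10.7, either way. A call with a gripper value outside its range is refused whole. The fingers move at their own pace and stop on an object; "squeeze" is the grip in N (left out, the last holds). Time passes only in rows, so rows that do not move let the fingers close. It gives the time, the measured TCP pose, the force, the opening and the grip force at its end, in the units of the state.
- bot.read_state(): the state, without advancing time (a new reading comes with each control period).
- bot.snapshot(name): name is "scene" or "top" or "wrist"; returns a dict with "frame" (384x512x3 uint8, blue, green, red), "intrinsics" (3x3 intrinsics, pixels), "k1" (the pictures are not rectified: a ray, as slopes to the right and down, at radius r is drawn at 1 + k1 r^2 times it, then the intrinsics apply), "position" and "attitude" of the camera in the world; the wrist camera has in their place "hand_eye" (4x4, takes a point from camera to tool coordinates, whose origin is the TCP and whose axes are the flange's). Camera axes: x right, y down, z forward; pixel columns grow to the right and rows downward; lengths in mm; the calibration is good to about 2 mm. A picture is of the moment at which its call begins: read the wrist's pose just before it. There is no depth.
- bot.close_job(): hands the job in; it is judged then, once.
The state is a dict: "time_s": time; "joint_positions": joint angles; "joint_velocities": joint speeds; "joint_efforts": joint torques, N m; "tcp_pos": TCP position; "eef_rot": TCP orientation; "contact_force": force on the tool from outside, world axes, zero at the start; "ft_torque": the same for the moment, N m; "gripper_width": finger opening in mm; "grasp_force": force on a finger pad.
Only numpy, scipy, OpenCV 4.12 (cv2) and the standard library are available. Lean on these libraries where they do the work, as an engineer would, in place of code of your own. Each camera call takes 0.05 s, during which the arm holds its last target. There are 200 camera calls.

## Task

A guest sits across the table, so the row of four preserve jars has to be turned round for them: move every jar from the colour-striped shop rack into the dark-wood tasting caddy, one per compartment, in the reverse left-to-right order (the jar at the left end of the rack goes into the right-end compartment of the caddy, and so on). Set each jar down upright on the caddy's floor rather than dropping it, and do not knock over the green glass.

Things in the scene. Friction and masses are not known exactly. Their poses are not given: they have to be found in the camera images.
- jar_red: small glass jar of preserves, red contents and flat red lid: glass 44 mm diameter from the base to 50 mm up, lid 42 mm diameter above, 64 mm high in all, 105 to 210 g. Origin: centre of its underside, z up. Loose; at the start it stands near the middle of the rack's seat of its own colour.
- jar_yellow: small glass jar of preserves, yellow contents and flat yellow lid: glass 44 mm diameter from the base to 50 mm up, lid 42 mm diameter above, 64 mm high in all, 105 to 210 g. Origin: centre of its underside, z up. Loose; at the start it stands near the middle of the rack's seat of its own colour.
- jar_green: small glass jar of preserves, green contents and flat green lid: glass 44 mm diameter from the base to 50 mm up, lid 42 mm diameter above, 64 mm high in all, 105 to 210 g. Origin: centre of its underside, z up. Loose; at the start it stands near the middle of the rack's seat of its own colour.
- jar_blue: small glass jar of preserves, blue contents and flat blue lid: glass 44 mm diameter from the base to 50 mm up, lid 42 mm diameter above, 64 mm high in all, 105 to 210 g. Origin: centre of its underside, z up. Loose; at the start it stands near the middle of the rack's seat of its own colour.
- seat_red: red-striped rack seat: fixed wooden tile 80 (x) x 60 (y) x 10 mm, a red stripe along front and back edge. Origin: centre of its underside, 12 mm above the table; the jar stands on its flat top. The four seats form one row along their y axis, 62 mm apart, +y to the row's left end as the robot sees it; a 45 mm high end cheek beyond each outer seat.
- seat_yellow: yellow-striped rack seat: fixed wooden tile 80 (x) x 60 (y) x 10 mm, a yellow stripe along front and back edge. Origin: centre of its underside, 12 mm above the table; the jar stands on its flat top. The four seats form one row along their y axis, 62 mm apart, +y to the row's left end as the robot sees it; a 45 mm high end cheek beyond each outer seat.
- seat_green: green-striped rack seat: fixed wooden tile 80 (x) x 60 (y) x 10 mm, a green stripe along front and back edge. Origin: centre of its underside, 12 mm above the table; the jar stands on its flat top. The four seats form one row along their y axis, 62 mm apart, +y to the row's left end as the robot sees it; a 45 mm high end cheek beyond each outer seat.
- seat_blue: blue-striped rack seat: fixed wooden tile 80 (x) x 60 (y) x 10 mm, a blue stripe along front and back edge. Origin: centre of its underside, 12 mm above the table; the jar stands on its flat top. The four seats form one row along their y axis, 62 mm apart, +y to the row's left end as the robot sees it; a 45 mm high end cheek beyond each outer seat.
- caddy: dark-wood caddy, fixed: open box 84 (x) x 270 (y) x 22 mm high, walls, floor and 3 dividers 5 mm thick, brass end handles. Four compartments along y, 74 x 61 mm inside, centres at y = +99, +33, -33, -99 mm; +y is its left end as the robot sees it. Origin: centre of its underside, on the table. It lies left or right of the rack; both are turned at most 0.35 rad.
- glass: green stemmed tasting glass, loose, standing between rack and caddy: foot 56 mm, bowl 54 mm diameter, 103 mm high, 120 g. Origin: centre of the foot's underside, z up.
There are look-alikes about, which are no part of the job. Leave any pink look-alike of the jar_green alone. Several things look just like the glass: the one meant starts farthest to the robot's left.

How it is judged:
By the outcome, as a careful person would: the job done as asked, in the order asked, and still so for the second after the job is handed in, with the robot touching nothing.
It also fails if it takes over 109 s, if anything falls off the work surface, if the arm or the gripper's body presses on something with over 40 N, if the wrist force passes 120 N, or if a joint passes its speed limit or range.

## Working session

There is one attempt and no reset: what is moved stays moved. The work goes in short steps, Python scripts to look and compute and a tool call to move; the robot and the scene stay as the last step left them, time stands still between calls to the robot, and variables do not carry over. Pictures are saved under pics/ and viewed, at most 14 in all, crops included, and the job is handed in when it is done.

Besides the shell and the picture viewer there is one more tool, called after "Call:" in YAML: its name, and indented under it one key for each argument. play_rows: Moves the arm, as the interface text tells. Its arguments: {"type":"object","properties":{"commands":{"type":"array","items":{"type":"number"}},"squeeze":{"type":"number"}},"required":["commands"]}

```bash
mkdir -p pics
cat > h.py <<'E'
import numpy as np,cv2,json
from station import bot
from scipy.spatial.transform import Rotation as R
def q2m(q): return R.from_quat([q[1],q[2],q[3],q[0]]).as_matrix()
def snap(n,tag):
    s=bot.read_state(); d=bot.snapshot(n); cv2.imwrite(f'pics/{tag}.png',d['frame'])
    K=np.array(d['intrinsics'])
    if 'hand_eye' in d:
        H=np.array(d['hand_eye']);T=np.eye(4);T[:3,:3]=q2m(s['eef_rot']);T[:3,3]=s['tcp_pos'];M=T@H;Rm=M[:3,:3];p=M[:3,3]
    else:
        a=np.array(d['attitude']);Rm=a if a.shape==(3,3) else q2m(a);p=np.array(d['position'])
    c=dict(K=K.tolist(),k1=float(d['k1']),R=Rm.tolist(),p=p.tolist());json.dump(c,open(f'pics/{tag}.json','w'));return d['frame'],c
def cam(tag): return json.load(open(f'pics/{tag}.json'))
def ray(c,u,v):
    K=np.array(c['K']);xd=np.array([(u-K[0,2])/K[0,0],(v-K[1,2])/K[1,1]]);x=xd.copy()
    for _ in range(30): x=xd/(1+c['k1']*(x@x))
    return np.array(c['p']),np.array(c['R'])@np.array([x[0],x[1],1])
def onz(c,u,v,z):
    p,d=ray(c,u,v);return p+d*(z-p[2])/d[2]
def proj(c,P):
    q=np.array(c['R']).T@(np.array(P,float)-np.array(c['p']));x=q[:2]/q[2];x=x*(1+c['k1']*(x@x));K=np.array(c['K']);return K[0,0]*x[0]+K[0,2],K[1,1]*x[1]+K[1,2]
def tri(l):
    A=np.zeros((3,3));b=np.zeros(3)
    for c,u,v in l:
        p,d=ray(c,u,v);d=d/np.linalg.norm(d);Q=np.eye(3)-np.outer(d,d);A+=Q;b+=Q@p
    return np.linalg.solve(A,b)
E
python3 - <<'E'
from h import *
f=[]
for n in('scene','top','wrist'):
    i,c=snap(n,n+'0');print(n,np.round(c['p']),np.round(c['R'],2).tolist(),c['k1'],c['K'])
for n in ('top','scene'):
    cv2.imwrite(f'pics/{n}0b.png',cv2.resize(cv2.imread(f'pics/{n}0.png'),(800,600),interpolation=cv2.INTER_CUBIC))
print(bot.read_state(),bot.hold_point_z)
E
```

```text
scene [1290.   79.  608.] [[-0.11, 0.59, -0.8], [0.99, 0.05, -0.09], [-0.01, -0.8, -0.59]] -0.04022371117380554 [[369.5504695952145, 0.0, 259.9704646139807], [0.0, 369.5504695952145, 189.74917292652768], [0.0, 0.0, 1.0]]
top [ 376.    4. 1089.] [[0.0, -0.99, 0.14], [-1.0, -0.01, -0.03], [0.03, -0.14, -0.99]] 0.05066042754753734 [[411.561724631259, 0.0, 254.74530504806876], [0.0, 411.561724631259, 181.01813910342634], [0.0, 0.0, 1.0]]
wrist [ 89. 647. 372.] [[0.25, 0.93, 0.28], [0.97, -0.24, -0.08], [-0.0, 0.29, -0.96]] -0.052154815923505966 [[298.2754807044223, 0.0, 251.30097996175877], [0.0, 298.2754807044223, 188.0973901505254], [0.0, 0.0, 1.0]]
{'time_s': 0.15, 'joint_positions': array([-1.34648698,  0.61568868, -0.01259114,  1.42453792,  0.00808813,
        1.10337327, -0.04036406]), 'joint_velocities': array([-4.57950973e-04, -4.23890543e-03,  1.48414836e-03, -2.41793510e-03,
        3.41860465e-05, -7.22886827e-04,  1.26793969e-03]), 'joint_efforts': array([ 4.07005246e-04, -4.69664097e+01,  2.59554069e-01, -1.71252394e+01,
        1.00647955e-02,  7.08200489e-03,  6.40353520e-06]), 'tcp_pos': array([161.17403883, 629.10288541, 230.40740676]), 'eef_rot': array([-1.12018368e-04,  1.25039527e-01,  9.92151278e-01, -9.72217463e-04]), 'contact_force': array([-0.53168298, -0.30990394,  0.13880801]), 'ft_torque': array([-0.02029589,  0.02583208, -0.06906511]), 'grasp_force': 0.0, 'gripper_width': 85.24233822678134} 18.700000000000003
```

View pics/top0b.png

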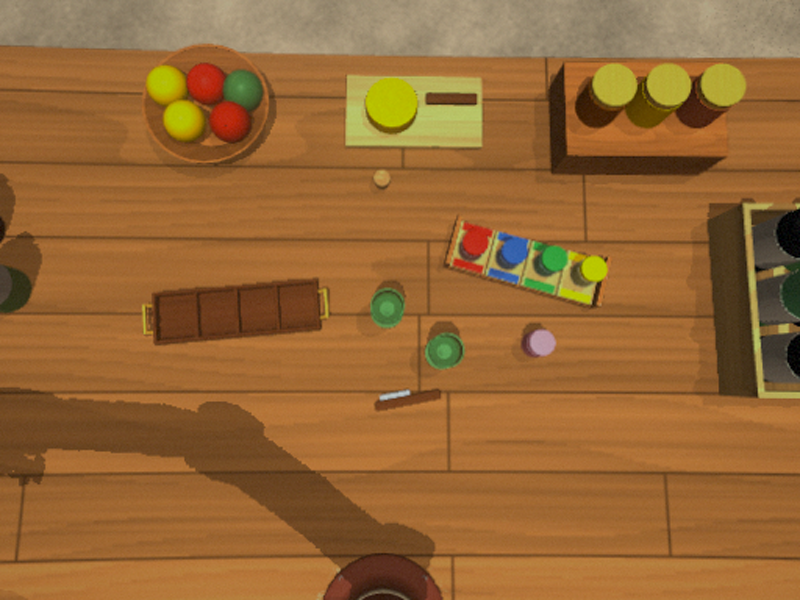

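View pics/scene0b.png

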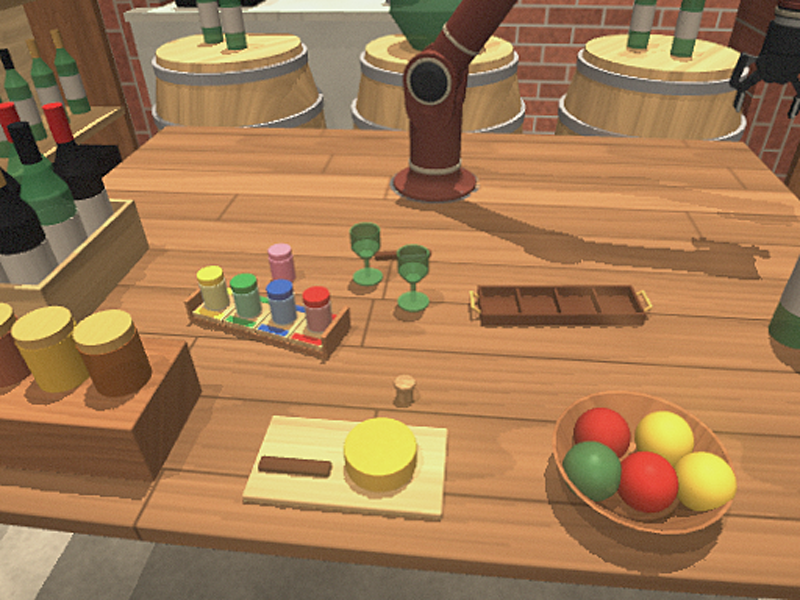

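Run:
```python
import cv2
t=cv2.imread('pics/top0.png');s=cv2.imread('pics/scene0.png')
a=cv2.resize(t[125:235,80:280],(800,440),interpolation=cv2.INTER_CUBIC)   # u=80+x/4 v=125+y/4
cv2.imwrite('pics/c1.png',a)
cv2.imwrite('pics/c2.png',cv2.resize(t[125:240,270:400],(650,575),interpolation=cv2.INTER_CUBIC)) # /5
cv2.imwrite('pics/c3.png',cv2.resize(s[140:235,115:275],(800,475),interpolation=cv2.INTER_CUBIC)) # /5
cv2.imwrite('pics/c4.png',cv2.resize(s[140:220,275:435],(800,400),interpolation=cv2.INTER_CUBIC)) # /5
```

```text
(no output)
```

View pics/c1.png

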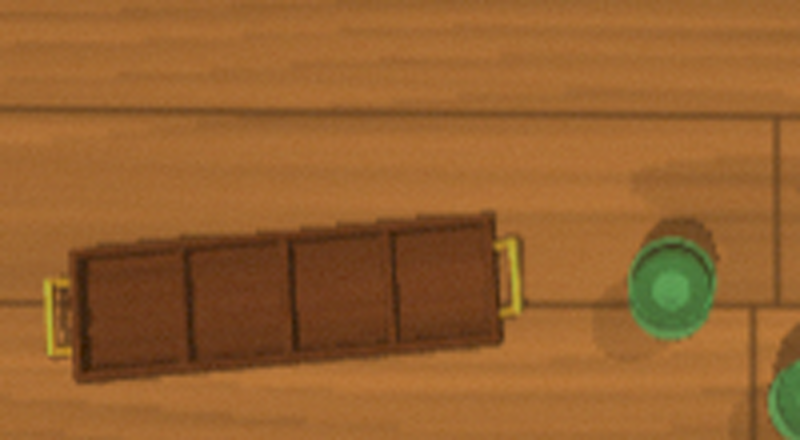

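View pics/c2.png

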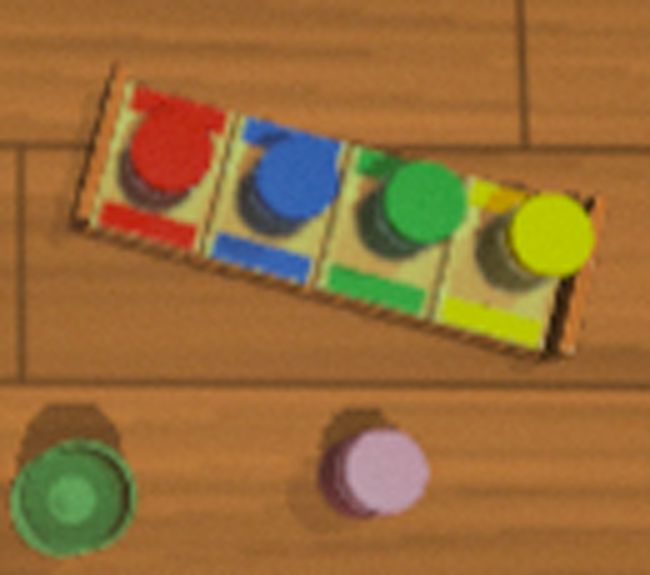

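View pics/c3.png

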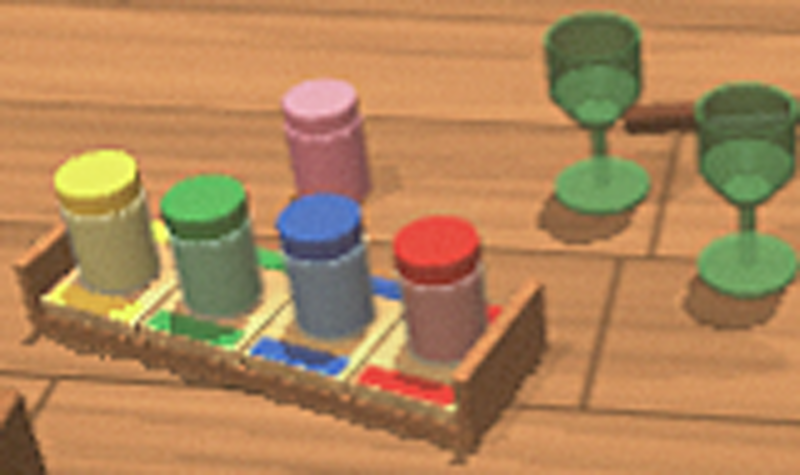

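View pics/c4.png

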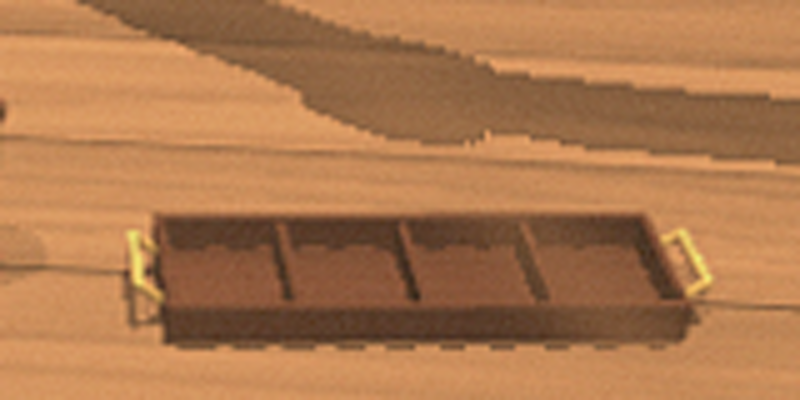

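```bash
cat > m.py <<'E'
from h import *
T=cam('top0');S=cam('scene0')
t2=lambda x,y:(T,270+x/5-.4,125+y/5-.4)
t1=lambda x,y:(T,80+x/4-.375,125+y/4-.375)
s3=lambda x,y:(S,115+x/5-.4,140+y/5-.4)
s4=lambda x,y:(S,275+x/5-.4,140+y/5-.4)
L={}
for n,a,b in[('red',(172,150),(437,243)),('blue',(298,178),(320,220)),('green',(426,202),(204,202)),('yellow',(553,235),(97,176)),('pink',(387,471),(320,102))]:
    P=tri([t2(*a),s3(*b)]);L[n]=P;print(n,P.round(1),'top@86',onz(*t2(*a),86)[:2].round(1),'sc@86',onz(*s3(*b),86)[:2].round(1))
for n,a,b in[('seatb1',(340,155),(250,352)),('seatb2',(243,120),(340,372)),('seatr',(225,115),(358,383))]: print(n,tri([t2(*a),s3(*b)]).round(1))
C=[]
for a,b in[((72,252),(690,303)),((494,213),(165,309)),((502,342),(156,214)),((77,381),(645,214))]:
    P=tri([t1(*a),s4(*b)]);C.append(P);print('cad',P.round(1),onz(*t1(*a),22)[:2].round(1),onz(*s4(*b),22)[:2].round(1))
C=np.array(C);c=C.mean(0);print('centre',c)
y=(C[0]+C[3]-C[1]-C[2])[:2];print('cad yaw',np.degrees(np.arctan2(-y[0],y[1])),np.linalg.norm(y)/2)
d=(L['red']-L['yellow'])[:2];print('rack yaw',np.degrees(np.arctan2(-d[0],d[1])),np.linalg.norm(d)/3)
print('glass',tri([t1(672,285),s3(745,110)]).round(1),onz(*s3(747,265),0),'g2',onz(*s3(602,187),0))
E
python3 m.py
```

```text
red [ 589.5 -144.5   82.7] top@86 [ 588.9 -144.4] sc@86 [ 593.9 -142.7]
blue [ 575.6 -207.1   82.6] top@86 [ 575.1 -207. ] sc@86 [ 580.2 -204.6]
green [ 563.9 -271.    81.5] top@86 [ 563.3 -270.5] sc@86 [ 570.2 -267.2]
yellow [ 547.4 -333.5   82.5] top@86 [ 547.  -332.9] sc@86 [ 552.4 -330.2]
pink [ 431.1 -252.8   59.3] top@86 [ 429.8 -246.8] sc@86 [ 473.1 -235.8]
seatb1 [ 601.6 -244.8   16.6]
seatb2 [ 619.  -192.3   22.2]
seatr [ 622.4 -183.1   18.8]
cad [511.9 381.2  21.8] [511.8 380.6] [512.  381.7]
cad [538.9 112.6  20.4] [538.7 111.6] [540.8 113.3]
cad [454.5 106.6  20.1] [454.4 104.8] [456.9 108.1]
cad [429.5 374.9  19.1] [429.2 372.7] [433.3 374.8]
centre [483.71332071 243.82135311  20.36602703]
cad yaw 5.526999538074438 269.7557096819799
rack yaw -12.575437333985901 64.55159135084894
glass [483.4  -4.5  99.5] [484.18172596  -4.37668425   0.        ] g2 [416.31229251 -95.87867286   0.        ]
```

Call:
play_rows:
  commands: [0,0,0,0,0,9.73,1,0,0,0,0,0,9.73,1,0,0,0,0,0,9.73,1,0,0,0,0,0,9.73,1,0,0,0,0,0,9.73,1,0,0,0,0,0,9.73,1,0,0,0,0,0,9.73,1,0,0,0,0,0,9.73,1,0,0,0,0,0,9.73,1,0,0,0,0,0,0,1]
  squeeze: 40

```text
time_s: 1.4
tcp_pos: [160.9, 629.5, 230.8]
eef_rot: [0.0, 0.776, 0.631, -0.0]
contact_force: [-0.2, 0.0, 0.1]
gripper_width: 85.4
grasp_force: 0.0
```

```bash
cat > go.py <<'E'
import sys
from h import *
def go(x,y,z):
    s=bot.read_state();M=q2m(s['eef_rot']);d=M.T@(np.array([x,y,z])-s['tcp_pos'])
    print('tcp',s['tcp_pos'].round(1),'az',np.degrees(np.arctan2(M[1,1],M[0,1])).round(2),'tilt',M[:2,2].round(4),'d tool',d.round(1),'t',s['time_s'],'w',s['gripper_width'].round(1),'g',s['grasp_force'],'F',s['contact_force'].round(1))
if __name__=='__main__': go(*map(float,sys.argv[1:4]))
E
python3 go.py 590 -144 200
```

```text
Traceback (most recent call last):
  File "go.py", line 6, in <module>
    if __name__=='__main__': go(*map(float,sys.argv[1:4]))
                             ~~^^^^^^^^^^^^^^^^^^^^^^^^^^^
  File "go.py", line 5, in go
    print('tcp',s['tcp_pos'].round(1),'az',np.degrees(np.arctan2(M[1,1],M[0,1])).round(2),'tilt',M[:2,2].round(4),'d tool',d.round(1),'t',s['time_s'],'w',s['gripper_width'].round(1),'g',s['grasp_force'],'F',s['contact_force'].round(1))
                                                                                                                                                          ^^^^^^^^^^^^^^^^^^^^^^^^
AttributeError: 'float' object has no attribute 'round'
```

Call:
play_rows:
  commands: [-44.6,38.5,2,0,0,0,1,-44.6,38.5,2,0,0,0,1,-44.6,38.5,2,0,0,0,1,-44.6,38.5,2,0,0,0,1,-44.6,38.5,2,0,0,0,1,-44.6,38.5,2,0,0,0,1,-44.6,38.5,2,0,0,0,1,-44.6,38.5,2,0,0,0,1,-44.6,38.5,2,0,0,0,1,-44.6,38.5,2,0,0,0,1]

```text
time_s: 2.65
tcp_pos: [446.5, 112.2, 211.5]
eef_rot: [0.0, 0.776, 0.631, 0.0]
contact_force: [1.2, 0.7, 0.8]
gripper_width: 85.5
grasp_force: 0.0
```

Call:
play_rows:
  commands: [-44.6,38.5,2,0,0,0,1,-44.6,38.5,2,0,0,0,1,-44.6,38.5,2,0,0,0,1,-44.6,38.5,2,0,0,0,1,-44.6,38.5,2,0,0,0,1,0,0,0,0,0,0,1,0,0,0,0,0,0,1,0,0,0,0,0,0,1]

```text
time_s: 3.65
tcp_pos: [587.7, -142.2, 201.2]
eef_rot: [-0.001, 0.776, 0.631, 0.0]
contact_force: [0.7, 0.1, 0.3]
gripper_width: 85.2
grasp_force: 0.0
```

```bash
sed -i "s/s\['gripper_width'\].round(1)/s['gripper_width']/" go.py; python3 go.py 590 -144 43
python3 - <<'E'
from h import *
i,c=snap('wrist','w1')
for n,P in dict(red=(590,-144),blue=(576,-207),green=(564.5,-270),yellow=(548,-332.5)).items(): print(n,proj(c,(*P,86)))
cv2.imwrite('pics/w1b.png',cv2.resize(i,(768,576),interpolation=cv2.INTER_CUBIC))
E
```

```text
tcp [ 587.7 -142.2  201.2] az -11.73 tilt [-0.0005  0.0016] d tool [ -1.6   2.7 158.2] t 3.65 w 85.23509781152794 g 0.0 F [0.7 0.1 0.3]
red (np.float64(254.91343017704335), np.float64(184.27082508008445))
blue (np.float64(253.72885725014433), np.float64(248.51696098822316))
green (np.float64(255.05864295097425), np.float64(303.73612378455476))
yellow (np.float64(251.6869924688191), np.float64(351.8928950598647))
```

View pics/w1b.png

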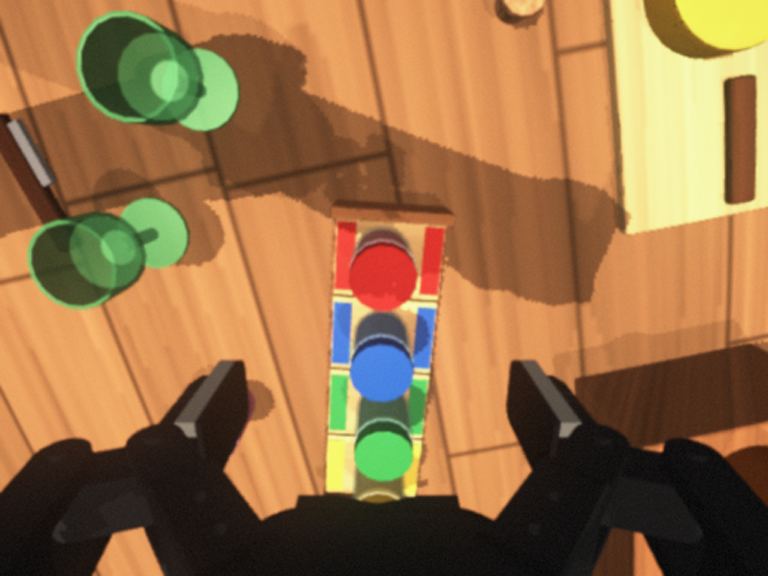

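Call:
play_rows:
  commands: [-1.6,2.7,45,0,0,0,1,0,0,45,0,0,0,1,0,0,40,0,0,0,1,0,0,19,0,0,0,1,0,0,10,0,0,0,1,0,0,0,0,0,0,1,0,0,0,0,0,0,1]

```text
time_s: 4.58
tcp_pos: [591.3, -146.9, 43.8]
eef_rot: [0.001, 0.777, 0.63, 0.001]
contact_force: [0.9, 0.3, -0.3]
gripper_width: 85.5
grasp_force: 0.0
```

Call:
play_rows:
  commands: [0,0,0,0,0,0,0,0,0,0,0,0,0,0,0,0,0,0,0,0,0,0,0,0,0,0,0,0,0,0,0,0,0,0,0,0,0,0,0,0,0,0]
  squeeze: 40

```text
time_s: 5.32
tcp_pos: [590.5, -146.6, 43.0]
eef_rot: [0.0, 0.777, 0.63, 0.0]
contact_force: [-1.2, 0.8, 5.1]
gripper_width: 43.1
grasp_force: 41.0
```

```bash
python3 go.py 494 144.8 180; python3 -c "
from h import *
i,c=snap('wrist','w2')
cv2.imwrite('pics/w2b.png',i)"
```

```text
tcp [ 590.5 -146.6   43. ] az -11.94 tilt [ 0.0008 -0.0001] d tool [ 265.1 -154.6 -137.1] t 5.325 w 43.11771256153634 g 41.021132469177246 F [-1.2  0.8  5.1]
```

View pics/w2b.png

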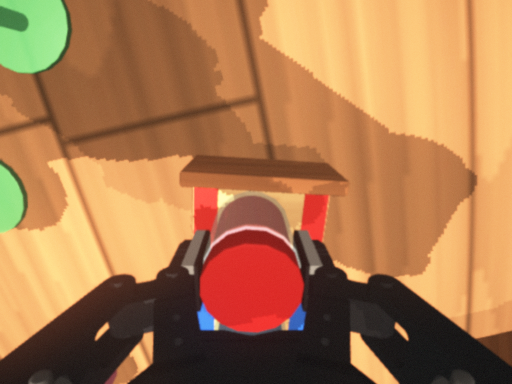

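Call:
play_rows:
  commands: [0,0,-20,0,0,0,0,0,0,-57,0,0,0,0,0,0,-60,0,0,0,0,44,-26,0,0,0,0,0,44,-26,0,0,0,0,0,44,-26,0,0,0,0,0,44,-26,0,0,0,0,0,44,-26,0,0,0,0,0,45,-25,0,0,0,0,0,0,0,0,0,0,0,0]

```text
time_s: 6.62
tcp_pos: [490.8, 150.9, 178.1]
eef_rot: [-0.002, 0.773, 0.634, -0.001]
contact_force: [0.2, -0.6, -0.3]
gripper_width: 42.5
grasp_force: 41.2
```

Call:
play_rows:
  commands: [0,0,45,0,0,0,0,0,0,45,0,0,0,0,0,0,30,0,0,0,0,0,0,15,0,0,0,0,0,0,0,0,0,0,0,0,0,0,0,0,0,0]

```text
time_s: 7.38
tcp_pos: [494.4, 144.7, 45.3]
eef_rot: [0.001, 0.777, 0.63, 0.001]
contact_force: [-0.5, -0.3, -0.9]
gripper_width: 42.9
grasp_force: 41.2
```

```bash
python3 go.py 494 144.8 26; python3 -c "
from h import *
i,c=snap('wrist','w3')
cv2.imwrite('pics/w3b.png',i)"
```

```text
tcp [494.4 144.7  45.3] az -11.96 tilt [0.0022 0.0004] d tool [-0.  -0.5 19.3] t 7.375 w 42.93369500678058 g 41.232672929763794 F [-0.5 -0.3 -0.9]
```

View pics/w3b.png

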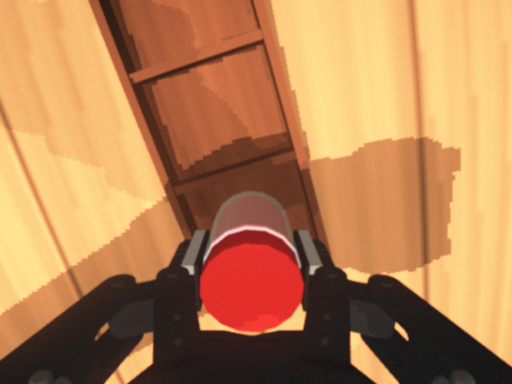

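Call:
play_rows:
  commands: [0,0,8,0,0,0,0,0,0,6,0,0,0,0,0,0,2,0,0,0,0,0,0,1,0,0,0,0,0,0,0,0,0,0,0,0,0,0,0,0,0,0]

```text
time_s: 8.18
tcp_pos: [493.5, 144.9, 27.4]
eef_rot: [0.0, 0.777, 0.63, 0.0]
contact_force: [-0.0, 0.1, -0.3]
gripper_width: 43.0
grasp_force: 41.2
```

Call:
play_rows:
  commands: [0,0,1,0,0,0,0,0,0,0,0,0,0,0,0,0,0,0,0,0,0]

```text
time_s: 8.55
tcp_pos: [493.4, 144.9, 26.3]
eef_rot: [0.0, 0.777, 0.63, -0.0]
contact_force: [0.9, -0.9, -1.2]
gripper_width: 42.8
grasp_force: 41.2
```

Call:
play_rows:
  commands: [0,0,1,0,0,0,0,0,0,0,0,0,0,0,0,0,0,0,0,0,0]

```text
time_s: 8.93
tcp_pos: [493.5, 144.9, 26.0]
eef_rot: [-0.0, 0.777, 0.63, 0.0]
contact_force: [-1.3, -0.9, 5.4]
gripper_width: 43.0
grasp_force: 41.8
```

Call:
play_rows:
  commands: [0,0,0,0,0,0,1,0,0,0,0,0,0,1,0,0,0,0,0,0,1,0,0,0,0,0,0,1,0,0,0,0,0,0,1,0,0,-20,0,0,0,1,0,0,-40,0,0,0,1,0,0,-40,0,0,0,1,0,0,-55,0,0,0,1,0,0,0,0,0,0,1]

```text
time_s: 10.18
tcp_pos: [496.3, 145.1, 184.3]
eef_rot: [0.002, 0.777, 0.63, 0.004]
contact_force: [0.5, -0.4, -0.7]
gripper_width: 85.5
grasp_force: 0.0
```

```bash
python3 go.py 576 -208 180; python3 -c "
from h import *
i,c=snap('wrist','w4')
print('jar',proj(c,(493.5,146,69)),[np.round(proj(c,(*P,22))) for P in [(538.9,112.6),(454.5,106.6)]])
cv2.imwrite('pics/w4b.png',i)"
```

```text
tcp [496.3 145.1 184.3] az -11.95 tilt [0.0092 0.0029] d tool [-329.  151.    4.] t 10.175 w 85.53095740101992 g 0.0 F [ 0.5 -0.4 -0.7]
jar (np.float64(247.6281136038575), np.float64(182.93087036344582)) [array([296., 192.]), array([221., 212.])]
```

View pics/w4b.png

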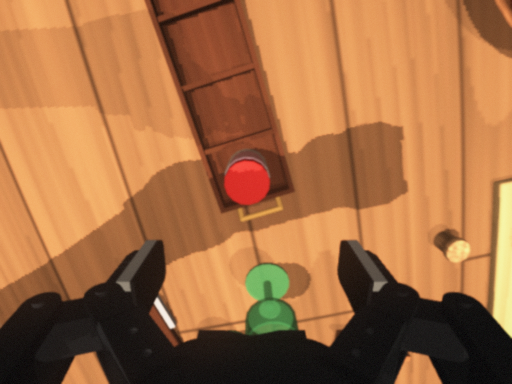

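Call:
play_rows:
  commands: [-54.7,25.5,0,0,0,0,1,-54.7,25.5,0,0,0,0,1,-54.7,25.5,0,0,0,0,1,-54.7,25.5,0,0,0,0,1,-54.7,25.5,0,0,0,0,1,-54.7,25.5,0,0,0,0,1,0,0,0,0,0,0,1,0,0,0,0,0,0,1,0,0,0,0,0,0,1]

```text
time_s: 11.35
tcp_pos: [575.1, -205.2, 179.4]
eef_rot: [-0.001, 0.776, 0.631, 0.0]
contact_force: [-0.7, 0.5, 1.0]
gripper_width: 85.1
grasp_force: 0.0
```

```bash
python3 go.py 576 -207.5 43
```

```text
tcp [ 575.1 -205.2  179.4] az -11.76 tilt [-0.0017  0.0023] d tool [ -2.3   1.6 136.3] t 11.35 w 85.1454735535961 g 0.0 F [-0.7  0.5  1. ]
```

Call:
play_rows:
  commands: [-1,0.5,45,0,0,0,1,0,0,45,0,0,0,1,0,0,26,0,0,0,1,0,0,15,0,0,0,1,0,0,5,0,0,0,1,0,0,0,0,0,0,1,0,0,0,0,0,0,1]

```text
time_s: 12.22
tcp_pos: [576.3, -209.3, 45.5]
eef_rot: [0.001, 0.777, 0.63, 0.001]
contact_force: [1.0, 0.3, -0.2]
gripper_width: 85.2
grasp_force: 0.0
```

Call:
play_rows:
  commands: [0,0,0,0,0,0,0,0,0,0,0,0,0,0,0,0,0,0,0,0,0,0,0,0,0,0,0,0,0,0,0,0,0,0,0,0,0,0,0,0,0,0]

```text
time_s: 12.98
tcp_pos: [575.8, -209.2, 44.9]
eef_rot: [0.0, 0.777, 0.63, 0.0]
contact_force: [-0.0, 0.9, 6.4]
gripper_width: 42.8
grasp_force: 41.1
```

```bash
python3 go.py 487.7 210.5 180
```

```text
tcp [ 575.8 -209.2   44.9] az -11.94 tilt [ 0.0009 -0.0003] d tool [ 392.3 -172.9 -135.3] t 12.975 w 42.847035649378654 g 41.08306646347046 F [-0.   0.9  6.4]
```

Call:
play_rows:
  commands: [0,0,-20,0,0,0,0,0,0,-57,0,0,0,0,0,0,-60,0,0,0,0,56,-24.7,0,0,0,0,0,56,-24.7,0,0,0,0,0,56,-24.7,0,0,0,0,0,56,-24.7,0,0,0,0,0,56,-24.7,0,0,0,0,0,56,-24.7,0,0,0,0,0,55,-24.7,0,0,0,0,0]

```text
time_s: 14.22
tcp_pos: [485.9, 211.2, 180.5]
eef_rot: [-0.0, 0.777, 0.63, -0.001]
contact_force: [0.9, -0.5, -2.0]
gripper_width: 42.8
grasp_force: 41.5
```

Call:
play_rows:
  commands: [0,0,0,0,0,0,0,0,0,45,0,0,0,0,0,0,45,0,0,0,0,0,0,30,0,0,0,0,0,0,15,0,0,0,0,0,0,10,0,0,0,0,0,0,5,0,0,0,0,0,0,0,0,0,0,0,0,0,0,0,0,0,0]

```text
time_s: 15.35
tcp_pos: [487.7, 209.6, 32.0]
eef_rot: [0.0, 0.777, 0.63, 0.001]
contact_force: [0.1, -0.2, -1.9]
gripper_width: 42.8
grasp_force: 41.5
```

```bash
python3 go.py 487.7 209 28
```

```text
tcp [487.7 209.6  32. ] az -11.93 tilt [0.0014 0.0006] d tool [-0.6  0.1  4. ] t 15.35 w 42.803658369992355 g 41.45591139793396 F [ 0.1 -0.2 -1.9]
```

Call:
play_rows:
  commands: [0,0,2,0,0,0,0,0,0,1,0,0,0,0,0,0,0,0,0,0,0,0,0,0,0,0,0,0]

```text
time_s: 15.85
tcp_pos: [487.2, 209.4, 28.3]
eef_rot: [-0.0, 0.777, 0.63, -0.0]
contact_force: [1.2, 0.0, -1.6]
gripper_width: 42.8
grasp_force: 41.5
```

Call:
play_rows:
  commands: [0,0,1,0,0,0,0,0,0,0,0,0,0,0,0,0,0,0,0,0,0]

```text
time_s: 16.23
tcp_pos: [487.3, 209.4, 27.9]
eef_rot: [-0.0, 0.777, 0.63, 0.0]
contact_force: [-1.6, 0.1, 5.8]
gripper_width: 42.8
grasp_force: 42.0
```

Call:
play_rows:
  commands: [0,0,0,0,0,0,1,0,0,0,0,0,0,1,0,0,0,0,0,0,1,0,0,0,0,0,0,1,0,0,0,0,0,0,1,0,0,-20,0,0,0,1,0,0,-40,0,0,0,1,0,0,-40,0,0,0,1,0,0,-55,0,0,0,1,0,0,0,0,0,0,1]

```text
time_s: 17.48
tcp_pos: [490.1, 209.9, 186.5]
eef_rot: [0.001, 0.777, 0.63, 0.005]
contact_force: [0.1, -0.3, 0.1]
gripper_width: 85.7
grasp_force: 0.0
```

Call:
play_rows:
  commands: [-56.7,21.8,0,0,0,0,1,-56.7,21.8,0,0,0,0,1,-56.7,21.8,0,0,0,0,1,-56.7,21.8,0,0,0,0,1,-56.7,21.8,0,0,0,0,1,-56.7,21.8,0,0,0,0,1,-56.7,21.8,0,0,0,0,1,-56.7,21.8,0,0,0,0,1,0,0,0,0,0,0,1,0,0,0,0,0,0,1]

```text
time_s: 18.73
tcp_pos: [563.5, -269.5, 180.9]
eef_rot: [-0.002, 0.777, 0.63, -0.0]
contact_force: [0.7, 0.9, 0.3]
gripper_width: 85.6
grasp_force: 0.0
```

Call:
play_rows:
  commands: [0,0,0,0,0,0,1,0,0,0,0,0,0,1]

```text
time_s: 18.98
tcp_pos: [564.5, -268.5, 182.2]
eef_rot: [-0.0, 0.776, 0.631, 0.0]
contact_force: [-0.7, -0.2, 1.0]
gripper_width: 85.4
grasp_force: 0.0
```

```bash
python3 go.py 564.5 -270 43
```

```text
tcp [ 564.5 -268.5  182.2] az -11.78 tilt [-0.0001  0.001 ] d tool [ -1.6   0.4 139.2] t 18.975 w 85.40456043768414 g 0.0 F [-0.7 -0.2  1. ]
```

Call:
play_rows:
  commands: [-0.5,0.2,45,0,0,0,1,0,0,45,0,0,0,1,0,0,29,0,0,0,1,0,0,14,0,0,0,1,0,0,6,0,0,0,1,0,0,0,0,0,0,1,0,0,0,0,0,0,1]

```text
time_s: 19.85
tcp_pos: [564.9, -271.5, 44.6]
eef_rot: [0.001, 0.777, 0.63, 0.0]
contact_force: [-1.0, -0.4, 0.4]
gripper_width: 85.4
grasp_force: 0.0
```

Call:
play_rows:
  commands: [0,0,0,0,0,0,0,0,0,0,0,0,0,0,0,0,0,0,0,0,0,0,0,0,0,0,0,0,0,0,0,0,0,0,0,0,0,0,0,0,0,0]

```text
time_s: 20.6
tcp_pos: [564.6, -271.3, 44.0]
eef_rot: [0.001, 0.777, 0.63, 0.0]
contact_force: [-0.0, 0.5, 5.6]
gripper_width: 42.9
grasp_force: 41.2
```

```bash
python3 go.py 481.3 275 180
```

```text
tcp [ 564.6 -271.3   44. ] az -11.93 tilt [ 0.0012 -0.0005] d tool [ 517.2 -194.3 -136.4] t 20.6 w 42.92489215659639 g 41.21864318847656 F [-0.   0.5  5.6]
```

Call:
play_rows:
  commands: [0,0,-20,0,0,0,0,0,0,-57,0,0,0,0,0,0,-60,0,0,0,0,57.5,-21.6,0,0,0,0,0,57.5,-21.6,0,0,0,0,0,57.5,-21.6,0,0,0,0,0,57.5,-21.6,0,0,0,0,0,57.5,-21.6,0,0,0,0,0,57.5,-21.6,0,0,0,0,0,57.5,-21.6,0,0,0,0,0]

```text
time_s: 21.85
tcp_pos: [498.5, 155.7, 180.8]
eef_rot: [0.0, 0.777, 0.63, -0.0]
contact_force: [0.4, -0.5, -1.5]
gripper_width: 42.8
grasp_force: 41.6
```

Call:
play_rows:
  commands: [57.5,-21.6,0,0,0,0,0,57,-21.6,0,0,0,0,0,0,0,0,0,0,0,0,0,0,45,0,0,0,0,0,0,45,0,0,0,0,0,0,30,0,0,0,0,0,0,15,0,0,0,0,0,0,10,0,0,0,0,0,0,4,0,0,0,0,0,0,0,0,0,0,0]

```text
time_s: 23.1
tcp_pos: [481.3, 275.2, 31.9]
eef_rot: [0.0, 0.777, 0.63, 0.001]
contact_force: [-0.3, 0.5, -1.6]
gripper_width: 43.0
grasp_force: 41.6
```

```bash
python3 go.py 481.3 275 27
```

```text
tcp [481.3 275.2  31.9] az -11.94 tilt [0.0009 0.0006] d tool [-0.1  0.1  4.9] t 23.1 w 43.01466996206968 g 41.551984548568726 F [-0.3  0.5 -1.6]
```

Call:
play_rows:
  commands: [0,0,2,0,0,0,0,0,0,1,0,0,0,0,0,0,0,0,0,0,0,0,0,0,0,0,0,0]

```text
time_s: 23.6
tcp_pos: [480.9, 275.0, 28.4]
eef_rot: [0.0, 0.777, 0.63, 0.0]
contact_force: [0.4, 0.3, -2.0]
gripper_width: 42.8
grasp_force: 41.6
```

Call:
play_rows:
  commands: [0,0,1,0,0,0,0,0,0,0,0,0,0,0,0,0,0,0,0,0,0]

```text
time_s: 23.98
tcp_pos: [480.8, 275.0, 27.3]
eef_rot: [0.0, 0.777, 0.63, -0.0]
contact_force: [-0.1, 0.4, -2.9]
gripper_width: 43.0
grasp_force: 41.6
```

Call:
play_rows:
  commands: [0,0,0.6,0,0,0,0,0,0,0,0,0,0,0,0,0,0,0,0,0,0]

```text
time_s: 24.35
tcp_pos: [480.9, 275.0, 26.9]
eef_rot: [-0.0, 0.777, 0.63, 0.0]
contact_force: [-1.4, 0.3, 1.0]
gripper_width: 42.9
grasp_force: 41.8
```

Call:
play_rows:
  commands: [0,0,0,0,0,0,1,0,0,0,0,0,0,1,0,0,0,0,0,0,1,0,0,0,0,0,0,1,0,0,0,0,0,0,1,0,0,-20,0,0,0,1,0,0,-40,0,0,0,1,0,0,-40,0,0,0,1,0,0,-55,0,0,0,1,0,0,0,0,0,0,1]

```text
time_s: 25.6
tcp_pos: [483.8, 275.8, 186.1]
eef_rot: [0.001, 0.777, 0.63, 0.005]
contact_force: [-0.1, 0.0, -0.6]
gripper_width: 85.5
grasp_force: 0.0
```

Call:
play_rows:
  commands: [-58,19.2,0,0,0,0,1,-58,19.2,0,0,0,0,1,-58,19.2,0,0,0,0,1,-58,19.2,0,0,0,0,1,-58,19.2,0,0,0,0,1,-58,19.2,0,0,0,0,1,-58,19.2,0,0,0,0,1,-58,19.2,0,0,0,0,1,-58,19.2,0,0,0,0,1,-58,19.2,0,0,0,0,1]

```text
time_s: 26.85
tcp_pos: [548.4, -333.5, 180.3]
eef_rot: [-0.001, 0.777, 0.63, 0.0]
contact_force: [1.2, 0.3, -0.4]
gripper_width: 85.6
grasp_force: 0.0
```

Call:
play_rows:
  commands: [0,0,0,0,0,0,1,0,0,0,0,0,0,1,0,0,0,0,0,0,1,0,0,0,0,0,0,1]

```text
time_s: 27.35
tcp_pos: [549.3, -330.3, 181.7]
eef_rot: [-0.0, 0.776, 0.631, 0.0]
contact_force: [0.1, -0.2, -0.4]
gripper_width: 85.4
grasp_force: 0.0
```

```bash
python3 go.py 548 -332.5 43
```

```text
tcp [ 549.3 -330.3  181.7] az -11.78 tilt [0.0001 0.001 ] d tool [ -2.6  -0.8 138.7] t 27.35 w 85.36107129217115 g 0.0 F [ 0.1 -0.2 -0.4]
```

Call:
play_rows:
  commands: [-1.2,-0.8,45,0,0,0,1,0,0,45,0,0,0,1,0,0,29,0,0,0,1,0,0,14,0,0,0,1,0,0,5,0,0,0,1,0,0,0,0,0,0,1,0,0,0,0,0,0,1]

```text
time_s: 28.22
tcp_pos: [548.4, -333.8, 45.1]
eef_rot: [0.001, 0.777, 0.63, 0.0]
contact_force: [-0.3, -0.1, 0.7]
gripper_width: 85.6
grasp_force: 0.0
```

Call:
play_rows:
  commands: [0,0,0,0,0,0,0,0,0,0,0,0,0,0,0,0,0,0,0,0,0,0,0,0,0,0,0,0,0,0,0,0,0,0,0,0,0,0,0,0,0,0]

```text
time_s: 28.98
tcp_pos: [548.2, -333.6, 44.4]
eef_rot: [0.001, 0.777, 0.63, 0.0]
contact_force: [0.3, 0.8, 4.2]
gripper_width: 42.6
grasp_force: 41.2
```

```bash
python3 go.py 475 341 180
```

```text
tcp [ 548.2 -333.6   44.4] az -11.94 tilt [ 0.0012 -0.0008] d tool [ 644.8 -210.9 -136.2] t 28.975 w 42.61625925933869 g 41.18623495101929 F [0.3 0.8 4.2]
```

Call:
play_rows:
  commands: [0,0,-20,0,0,0,0,0,0,-57,0,0,0,0,0,0,-60,0,0,0,0,58.6,-19.2,0,0,0,0,0,58.6,-19.2,0,0,0,0,0,58.6,-19.2,0,0,0,0,0,58.6,-19.2,0,0,0,0,0,58.6,-19.2,0,0,0,0,0,58.6,-19.2,0,0,0,0,0,58.6,-19.2,0,0,0,0,0]

```text
time_s: 30.22
tcp_pos: [500.2, 97.7, 181.2]
eef_rot: [-0.0, 0.777, 0.63, -0.0]
contact_force: [0.9, 0.6, -1.4]
gripper_width: 43.1
grasp_force: 41.4
```

Call:
play_rows:
  commands: [58.6,-19.2,0,0,0,0,0,58.6,-19.2,0,0,0,0,0,58.6,-19.2,0,0,0,0,0,58.6,-19.2,0,0,0,0,0,0,0,0,0,0,0,0,0,0,45,0,0,0,0,0,0,45,0,0,0,0,0,0,30,0,0,0,0,0,0,15,0,0,0,0,0,0,0,0,0,0,0]

```text
time_s: 31.48
tcp_pos: [474.2, 340.4, 45.4]
eef_rot: [0.0, 0.777, 0.629, -0.001]
contact_force: [0.0, 0.3, -1.6]
gripper_width: 42.6
grasp_force: 41.3
```

```bash
python3 go.py 475 341 27
```

```text
tcp [474.2 340.4  45.4] az -11.97 tilt [-0.0012 -0.0011] d tool [ 0.8  0.7 18.4] t 31.475 w 42.59522250353849 g 41.33765995502472 F [ 0.   0.3 -1.6]
```

Call:
play_rows:
  commands: [0,0,9,0,0,0,0,0,0,5,0,0,0,0,0,0,2,0,0,0,0,0,0,1,0,0,0,0,0,0,0,0,0,0,0,0,0,0,0,0,0,0]

```text
time_s: 32.22
tcp_pos: [474.5, 341.2, 28.9]
eef_rot: [0.0, 0.777, 0.63, 0.0]
contact_force: [0.2, -0.3, -2.3]
gripper_width: 42.6
grasp_force: 41.3
```

Call:
play_rows:
  commands: [0,0,0.7,0,0,0,0,0,0,0,0,0,0,0,0,0,0,0,0,0,0]

```text
time_s: 32.6
tcp_pos: [474.4, 341.1, 28.0]
eef_rot: [0.0, 0.777, 0.63, -0.0]
contact_force: [0.1, 0.0, -1.8]
gripper_width: 42.8
grasp_force: 41.3
```

Call:
play_rows:
  commands: [0,0,0.8,0,0,0,0,0,0,0,0,0,0,0,0,0,0,0,0,0,0]

```text
time_s: 32.98
tcp_pos: [474.5, 341.2, 27.4]
eef_rot: [0.0, 0.777, 0.63, 0.0]
contact_force: [-0.4, -0.1, 0.6]
gripper_width: 43.1
grasp_force: 41.6
```

Call:
play_rows:
  commands: [0,0,0.5,0,0,0,0,0,0,0,0,0,0,0,0,0,0,0,0,0,0]

```text
time_s: 33.35
tcp_pos: [474.5, 341.2, 27.3]
eef_rot: [-0.0, 0.777, 0.63, 0.0]
contact_force: [-1.2, -0.6, 6.1]
gripper_width: 43.2
grasp_force: 41.8
```

In contact; release, rise and check.

Call:
play_rows:
  commands: [0,0,0,0,0,0,1,0,0,0,0,0,0,1,0,0,0,0,0,0,1,0,0,0,0,0,0,1,0,0,0,0,0,0,1,0,0,-20,0,0,0,1,0,0,-40,0,0,0,1,0,0,-40,0,0,0,1,0,0,-55,0,0,0,1,0,0,0,0,0,0,1]

```text
time_s: 34.6
tcp_pos: [477.4, 342.1, 186.4]
eef_rot: [0.0, 0.777, 0.63, 0.005]
contact_force: [-0.5, -0.4, -0.3]
gripper_width: 85.7
grasp_force: 0.0
```

Call:
play_rows:
  commands: [-10,-20,-40,0,0,0,1,-10,-20,-40,0,0,0,1,0,0,0,0,0,0,1,0,0,0,0,0,0,1,0,0,0,0,0,0,1,0,0,0,0,0,0,1]

```text
time_s: 35.35
tcp_pos: [431.0, 329.6, 260.5]
eef_rot: [0.0, 0.777, 0.63, -0.001]
contact_force: [0.3, 0.2, -0.6]
gripper_width: 85.1
grasp_force: 0.0
```

```bash
python3 -c "
from h import *
i,c=snap('scene','s9')
cv2.imwrite('pics/s9b.png',cv2.resize(i[110:230,110:440],(800,291),interpolation=cv2.INTER_CUBIC))"
```

```text
(no output)
```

View pics/s9b.png

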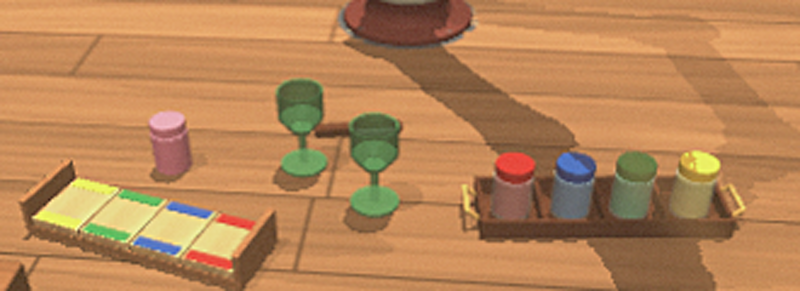

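The picture shows all four jars upright in the caddy, one per compartment. From the robot's right they are red (515,188), blue (573,188), green (632,188) and yellow (695,185). Both glasses and the pink jar are still standing where they were.

```bash
python3 -c "
from station import bot
print(bot.close_job())"
```

```text
the job is handed in; nothing more can be done
None
```

The job is handed in: all four jars stand upright in the caddy in reversed order (left to right as the robot sees it: yellow, green, blue, red), both green glasses are still standing, the pink jar is untouched, and it took about 35 s.

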